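# Turn the paint row round for the painter opposite

## Task

The painter across the table wants the colours the other way round: move all four paint tubes from the black delivery rack to the wooden desk rack in reverse order, so that the tube that was leftmost as the robot sees it ends rightmost, and so on, one in each well. Set each tube down upright on the floor of its well, let it go and do not drop it; do not shift the freshly painted oval plaque.

Things in the scene. Friction and masses are not known exactly. Their poses are not given: they have to be found in the camera images.
- tube_red: Loose upright red paint tube, white cap, about 55 g: round rigid body 28 mm across, 74 mm high, shoulder to 80 mm, cap 16 mm across up to 100 mm. Origin: centre of its underside, z up; its yaw means nothing. All tubes have one shape. It starts standing in the red cup; tubes stand 64 mm apart between centres, 36 mm of air between them, nothing tall beside the row.
- tube_yellow: Loose upright yellow paint tube, white cap, about 55 g: round rigid body 28 mm across, 74 mm high, shoulder to 80 mm, cap 16 mm across up to 100 mm. Origin: centre of its underside, z up; its yaw means nothing. All tubes have one shape. It starts standing in the yellow cup; tubes stand 64 mm apart between centres, 36 mm of air between them, nothing tall beside the row.
- tube_green: Loose upright green paint tube, white cap, about 55 g: round rigid body 28 mm across, 74 mm high, shoulder to 80 mm, cap 16 mm across up to 100 mm. Origin: centre of its underside, z up; its yaw means nothing. All tubes have one shape. It starts standing in the green cup; tubes stand 64 mm apart between centres, 36 mm of air between them, nothing tall beside the row.
- tube_blue: Loose upright blue paint tube, white cap, about 55 g: round rigid body 28 mm across, 74 mm high, shoulder to 80 mm, cap 16 mm across up to 100 mm. Origin: centre of its underside, z up; its yaw means nothing. All tubes have one shape. It starts standing in the blue cup; tubes stand 64 mm apart between centres, 36 mm of air between them, nothing tall beside the row.
- cup_red: Low red cup fixed in the black delivery rack (66 x 276 mm, ends 30 mm high), one of four in a row, 64 mm pitch, any colour order; shows where the red tube started. 46 mm across, 40 inside, rim 12 mm and floor (tube stands there) 4 mm above its origin: centre of underside, 6 mm above the table. y: along the row to the robot's left, x: across.
- cup_yellow: Low yellow cup fixed in the black delivery rack (66 x 276 mm, ends 30 mm high), one of four in a row, 64 mm pitch, any colour order; shows where the yellow tube started. 46 mm across, 40 inside, rim 12 mm and floor (tube stands there) 4 mm above its origin: centre of underside, 6 mm above the table. y: along the row to the robot's left, x: across.
- cup_green: Low green cup fixed in the black delivery rack (66 x 276 mm, ends 30 mm high), one of four in a row, 64 mm pitch, any colour order; shows where the green tube started. 46 mm across, 40 inside, rim 12 mm and floor (tube stands there) 4 mm above its origin: centre of underside, 6 mm above the table. y: along the row to the robot's left, x: across.
- cup_blue: Low blue cup fixed in the black delivery rack (66 x 276 mm, ends 30 mm high), one of four in a row, 64 mm pitch, any colour order; shows where the blue tube started. 46 mm across, 40 inside, rim 12 mm and floor (tube stands there) 4 mm above its origin: centre of underside, 6 mm above the table. y: along the row to the robot's left, x: across.
- desk_rack: Pale wooden rack fixed on the table, 56 x 261 x 25 mm, four open wells in a row. Origin: centre of its underside, z = 0; y: along the row to the robot's left, x: across. Well centres y = -96, -32, 32, 96 mm, x = 0; each 46 (x) by 59 mm (y) inside, walls 5 mm, floor 5 mm above the origin. Stands left or right of the delivery rack; both rows within 18 degrees of the robot's y.
- plaque: Freshly painted oval wooden plaque with a brass edge, 104 by 74 mm and 7.5 mm thick, loose on a dark 3 mm pad beyond the racks, as seen from the robot. Not to be disturbed. Origin: centre of its underside, z up, y along its length.

How it is judged:
By the outcome, as a careful person would: the job done as asked, in the order asked, and still so for the second after the job is handed in, with the robot touching nothing.
It also fails if it takes over 128 s, if anything falls off the work surface, if the arm or the gripper's body presses on something with over 40 N, if the wrist force passes 120 N, or if a joint passes its speed limit or range.

## Robot

A 7-joint arm with a two-finger parallel gripper is mounted at the origin on the work surface. World frame = base frame: x ahead of the robot, y to its left, z up, the work surface at z = 0. Lengths are in mm, angles in rad, forces in N, time in s.
With the tool pointing down it reaches from about 400 to 750 mm from the base axis. Payload 19.5 kg.
Tool frame: the origin (TCP) lies between the finger pads; the fingertips stand 22 mm ahead of it and the grasp point (between the pads) lies 3 mm ahead of it; z points along the fingers, y is the line along which they close (so a half turn about z gives the same grasp; the last joint's range is limited). The gripper opens to 85 mm and grips with 20 to 120 N. Pads are 22 mm wide; open, the fingers measure 114 mm over their backs; the gripper's body (76 mm by 85 mm) begins 54 mm behind the grasp point. The pads swing forward as they close: fully open they stand 13 mm farther back than shut.
Start: joints at [1.091, 0.707, -0.028, 1.485, 0.022, 0.951, -0.075], TCP at [243.761, -520.748, 253.268] pointing down, gripper open.
Joint ranges: [-2.71, 2.71], [-0.32, 2.16], [-1.57, 1.52], [0, 2.45], [-1.46, 4.6], [0, 2.02], [-2.83, 2.83]. Speed limits (rad/s): [1.89, 1.89, 2.57, 2.57, 3.01, 3.01, 3.01].

## Interface

Orientations are given as a unit quaternion [w, x, y, z].
In Python, from plant import manip gives the robot as it stands.
- The arm moves only by the tool carry_out, never from a script. Its arguments are lists of equal length, an entry for each row: "twist": the turn, a rotation vector about the tool's x, y, z in degrees, a list of three; "slide": the shift along the tool's x, y, z in mm, a list of three; "jaw": the finger opening in mm, from 0 to 85.4. In form: {"twist": [[wx, wy, wz], ...], "slide": [[x, y, z], ...], "jaw": [jaw, ...]}. A call has 1 to 10 rows; each row shifts and turns the commanded pose from where the row before left it, along the tool's axes as they then stand; what a row does not reach is not made up. A row lasts 1/10 s, in which the tool goes at most 50 mm and 8.59 degrees, less where a joint would pass 70% of its speed; a pose out of reach is approached as far as the arm can. A call is refused whole if a number of a shift passes 50 or a number of a turn 8.59, either way. A call with a gripper value outside its range is refused whole. The fingers move at their own pace and stop on an object; "squeeze" is the grip in N (left out, the last holds). Time passes only in rows, so rows that do not move let the fingers close. It gives the time, the measured TCP pose, the force, the opening and the grip force at its end, in the units of the state.
- manip.read_state(): the state, without advancing time (a new reading comes with each control period).
- manip.read_camera(name): name is "scene" or "top"; returns the picture (384x512x3 uint8, blue, green, red); there is no depth.
- manip.camera_info(name): a dict with "fx", "fy", "cx", "cy" (pixels), "distortion" ([k1, k2, p1, p2, k3] as OpenCV has them; the pictures are not rectified), "rvec" (rotation vector, rad) and "tvec" (3), from world to camera coordinates, as OpenCV has them. Camera axes: x right, y down, z forward; pixel columns grow to the right and rows downward; lengths in mm; the calibration is good to about 2 mm. A picture is of the moment at which its call begins. camera_info takes no time and is no camera call.
- manip.finish_job(): hands the job in; it is judged then, once.
The state is a dict: "clock": time; "joints": joint angles; "qd": joint speeds; "joint_efforts": joint torques, N m; "tcp_pos": TCP position; "tool_rot": TCP orientation; "ft_force": force on the tool from outside, world axes, zero at the start; "moment": the same for the moment, N m; "gripper_width": finger opening in mm; "gripper_force": force on a finger pad.
Only numpy, scipy, OpenCV 4.12 (cv2) and the standard library are available. Lean on these libraries where they do the work, as an engineer would, in place of code of your own. Each camera call takes 0.05 s, during which the arm holds its last target. There are 200 camera calls.

## Working session

There is one attempt and no reset: what is moved stays moved. The work goes in short steps, Python scripts to look and compute and a tool call to move; the robot and the scene stay as the last step left them, time stands still between calls to the robot, and variables do not carry over. Pictures are saved under pics/ and viewed, at most 14 in all, crops included, and the job is handed in when it is done.

Besides the shell and the picture viewer there is one more tool, called as name(argument=value, ...) on one line, values as JSON. carry_out: Moves the arm, as the interface text tells. Its arguments: {"type":"object","properties":{"twist":{"type":"array","items":{"type":"array","items":{"type":"number"}}},"slide":{"type":"array","items":{"type":"array","items":{"type":"number"}}},"jaw":{"type":"array","items":{"type":"number"}},"squeeze":{"type":"number"}},"required":["twist","slide","jaw"]}

```bash
ls; mkdir -p pics
python3 - <<'E'
from plant import manip
import cv2
print(manip.read_state())
for n in("scene","top"):
    print(n,manip.camera_info(n))
    cv2.imwrite(f"pics/{n}0.png",manip.read_camera(n))
E
```

```text
pics
{'clock': 0.0, 'joints': array([ 1.09132467,  0.70705954, -0.02764966,  1.48501087,  0.0219584 ,
        0.95089046, -0.07551561]), 'qd': array([-0.00110166, -0.00047625, -0.00137228,  0.00106927,  0.000936  ,
       -0.00053173,  0.00036375]), 'joint_efforts': array([ 2.89847194e-03, -8.83179617e+01,  1.23533618e+00, -2.36155504e+01,
        1.69043307e-02,  6.64960826e-03,  6.67136661e-06]), 'tcp_pos': array([ 243.67491375, -520.54624973,  252.84929769]), 'tool_rot': array([-5.23828472e-04,  9.76141439e-01,  2.17134993e-01, -1.05881194e-04]), 'ft_force': array([ 0.20918968, -0.13708701, -0.26186826]), 'moment': array([-0.00376172, -0.07146788,  0.02819838]), 'gripper_force': 0.0, 'gripper_width': 85.20142290261552}
scene {'fx': 389.3045680172421, 'fy': 389.3045680172421, 'cx': 255.92158902096716, 'cy': 190.5640160389995, 'distortion': array([-0.12129897,  0.        ,  0.        ,  0.        ,  0.        ]), 'rvec': array([ 1.9227626 ,  0.97056311, -0.54188529]), 'tvec': array([-349.45232505, -192.5773716 , 1480.42200697])}
top {'fx': 366.384393644526, 'fy': 366.384393644526, 'cx': 264.32468195418386, 'cy': 187.99633159555648, 'distortion': array([0.0227591, 0.       , 0.       , 0.       , 0.       ]), 'rvec': array([ 2.15732952, -2.10034944,  0.18619004]), 'tvec': array([ -7.88780168, 610.92836308, 681.73748928])}
```

View pics/scene0.png

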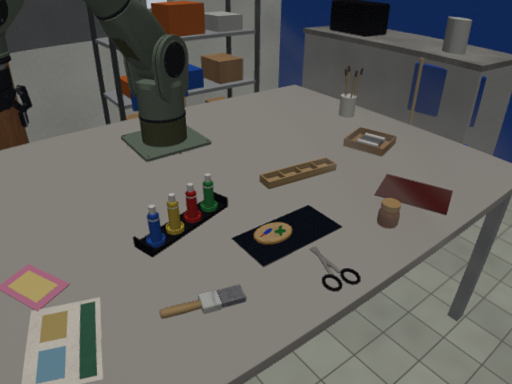

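View pics/top0.png

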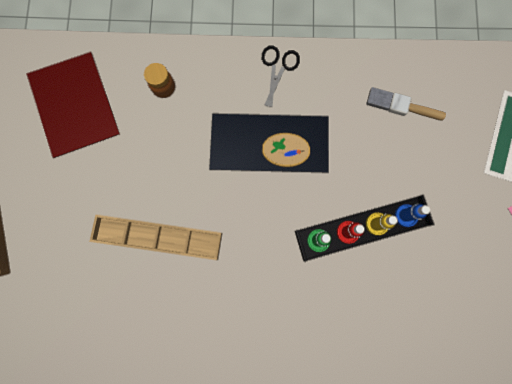

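The top view has +y to the left. From left to right the tubes are green (319,240), red (350,232), yellow (378,223) and blue (408,215). The wooden rack runs from (93,230) to (220,246). I'll enlarge both views to measure.

Run:
```python
import cv2
t=cv2.imread("pics/top0.png");s=cv2.imread("pics/scene0.png")
a=cv2.resize(t[190:270,290:440],None,fx=5,fy=5,interpolation=cv2.INTER_CUBIC)
cv2.imwrite("pics/c1.png",a)
cv2.imwrite("pics/c2.png",cv2.resize(t[205:270,85:230],None,fx=5,fy=5,interpolation=cv2.INTER_CUBIC))
cv2.imwrite("pics/c3.png",cv2.resize(s[165:255,130:240],None,fx=6,fy=6,interpolation=cv2.INTER_CUBIC))
cv2.imwrite("pics/c4.png",cv2.resize(s[150:195,250:350],None,fx=8,fy=8,interpolation=cv2.INTER_CUBIC))
```

```text
(no output)
```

View pics/c1.png

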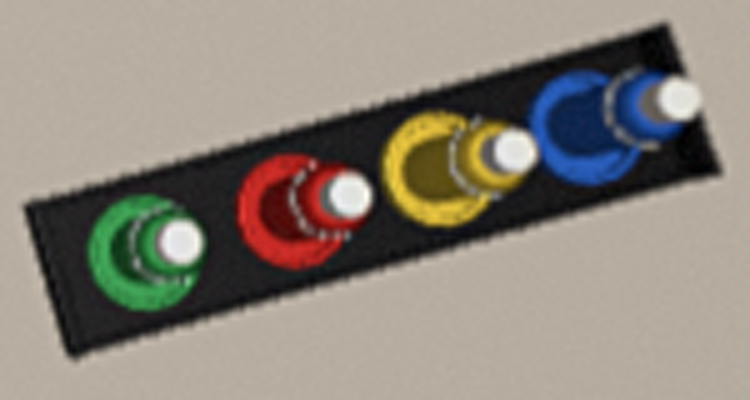

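View pics/c2.png

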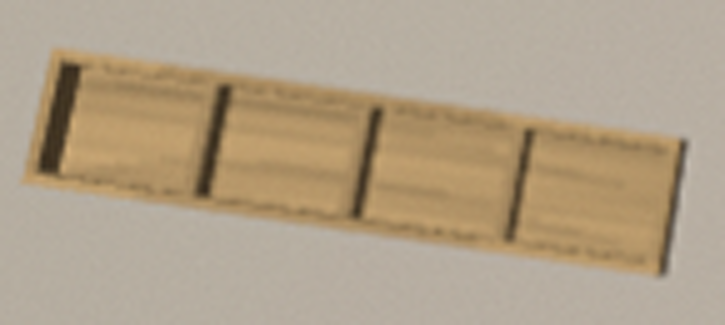

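View pics/c3.png

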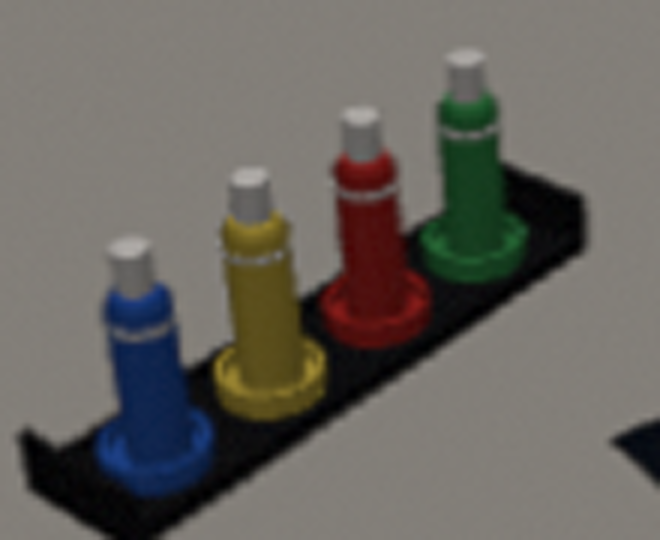

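View pics/c4.png

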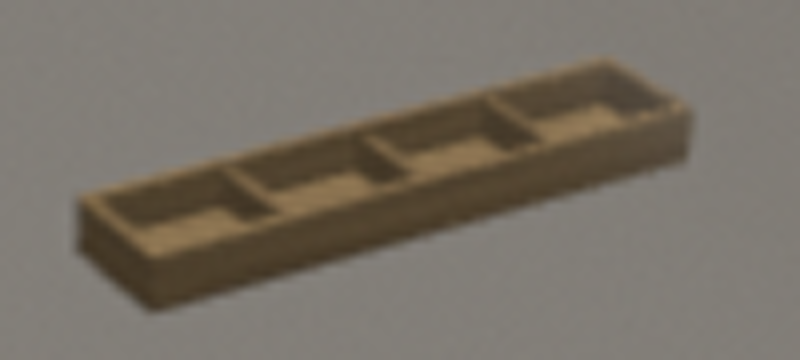

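The crops show these features:
- **Cap tops in c1:** (183,241), (348,194), (515,149), (680,98) for green, red, yellow, blue.
- **Cap tops in c3:** (467,55), (361,115), (250,176), (130,244), same order.
- **Wooden rack rim corners in c2:** (56,50), (22,183), (664,275), (685,140).
- **The same corners in c4:** (690,108), (605,58), (80,200), (155,255).

I'll triangulate from these.

```bash
cat > h.py <<'E'
import numpy as np,cv2
from plant import manip
def cam(n):
    c=manip.camera_info(n);K=np.array([[c['fx'],0,c['cx']],[0,c['fy'],c['cy']],[0,0,1]])
    return K,c['distortion'],cv2.Rodrigues(c['rvec'])[0],np.array(c['tvec'])
def ud(n,p):
    K,d,R,t=cam(n);return cv2.undistortPoints(np.array(p,float).reshape(-1,1,2),K,d)[:,0]
def tri(a,b):
    P=[np.c_[cam(n)[2],cam(n)[3]] for n in("top","scene")]
    X=cv2.triangulatePoints(P[0],P[1],ud("top",a).T,ud("scene",b).T);return (X[:3]/X[3]).T
def plane(n,p,z):
    K,d,R,t=cam(n);r=np.c_[ud(n,p),np.ones(len(p))]@R;o=-R.T@t
    return o+r*((z-o[2])/r[:,2])[:,None]
def crop(p,f,x,y): return (np.array(p,float)+.5)/f-.5+[x,y]
E
python3 - <<'E'
from h import *
np.set_printoptions(precision=1,suppress=True)
ct=crop([(183,241),(348,194),(515,149),(680,98)],5,290,190);cs=crop([(467,55),(361,115),(250,176),(130,244)],6,130,165)
print("caps",tri(ct,cs)); print(plane("top",ct,110),plane("scene",cs,110))
ut=crop([(148,253),(295,211),(441,169),(588,128)],5,290,190);us=crop([(474,240),(377,298),(271,368),(156,438)],6,130,165)
print("cups",tri(ut,us));print(plane("top",ut,18))
rt=crop([(56,50),(22,183),(664,275),(685,140)],5,85,205);rs=crop([(690,108),(605,58),(80,200),(155,255)],8,250,150)
R=tri(rt,rs);print("rack",R)
for P in(R,plane("top",rt,25)):
    m=P.mean(0);y=(P[0]+P[1]-P[2]-P[3])/2;L=np.linalg.norm(y[:2]);W=np.linalg.norm((P[0]+P[3]-P[1]-P[2])[:2]/2)
    u=y[:2]/L;print(m,L,W,np.degrees(np.arctan2(-u[0],u[1])));print([m[:2]+u*k for k in(96,32,-32,-96)])
for P in(plane("top",ct,110),plane("top",ut,18)):
    d=P[0]-P[3];print(P.mean(0),np.linalg.norm(d)/3,np.degrees(np.arctan2(-d[0],d[1])))
pq=plane("top",[(286,150),(262,150),(310,150),(286,133),(286,167)],8);print("plaque",pq)
E
```

```text
caps [[ 512.6 -105.9  110.2]
 [ 530.7 -167.   108.7]
 [ 548.9 -227.5  109.2]
 [ 569.1 -287.9  110.1]]
[[ 512.6 -105.9  110. ]
 [ 531.2 -165.7  110. ]
 [ 549.2 -226.6  110. ]
 [ 569.6 -287.1  110. ]] [[ 512.1 -105.7  110. ]
 [ 531.9 -168.7  110. ]
 [ 549.4 -228.5  110. ]
 [ 568.1 -288.5  110. ]]
cups [[ 511.5 -107.6   14.4]
 [ 530.3 -167.9   16.6]
 [ 549.3 -229.    15.6]
 [ 567.8 -289.7   17.2]]
[[ 511.5 -106.9   18. ]
 [ 530.3 -167.4   18. ]
 [ 549.3 -227.9   18. ]
 [ 568.  -289.    18. ]]
rack [[551.2 352.7  23.6]
 [496.5 360.   23.1]
 [467.4 100.1  23.1]
 [521.7  93.9  25.5]]
[509.2 226.7  23.8] 261.0393507665806 54.90994756233124 -6.444976132229206
[array([520. , 322.1]), array([512.8, 258.5]), array([505.6, 194.9]), array([498.4, 131.3])]
[509.2 226.3  25. ] 261.7936733793869 54.59628644751617 -6.620757915538298
[array([520.3, 321.6]), array([512.9, 258. ]), array([505.5, 194.5]), array([498.2, 130.9])]
[ 540.6 -196.3  110. ] 63.31985643750434 17.445760708428914
[ 539.8 -197.8   18. ] 63.54496669274011 17.23914625947048
plaque [[704.2 -36.2   8. ]
 [702.8  15.9   8. ]
 [705.6 -88.4   8. ]
 [742.7 -35.6   8. ]
 [666.3 -36.9   8. ]]
```

All heights check out: cap tops come out at about 110 mm and the rack rim at about 24 mm. Going left to right, green, red, yellow, blue must become blue, yellow, red, green. The fingers will close across the row, so I first turn the tool to φ = 107.35°.

```bash
cat >> h.py <<'E'
from scipy.spatial.transform import Rotation as Ro
PICK=dict(green=(512.2,-106.8),red=(530.7,-167.3),yellow=(549.3,-227.9),blue=(568.3,-288.6))
PLACE=dict(blue=(520.1,321.9),yellow=(512.9,258.3),red=(505.6,194.7),green=(498.3,131.1))
def go(xyz,th):
    "slide in tool axes as they stand, and again after the z-twist to yaw th of the row"
    s=manip.read_state();q=s['tool_rot'];R=Ro.from_quat(q,scalar_first=True)
    f=np.radians(th+90);T=np.array([[np.cos(f),np.sin(f),0],[np.sin(f),-np.cos(f),0],[0,0,-1]])
    d=np.array(xyz)-s['tcp_pos']
    print('t',round(s['clock'],2),'tcp',s['tcp_pos'].round(1),'w',round(s['gripper_width'],1),'F',round(s['gripper_force'],1),s['ft_force'].round(1))
    print('slide now',(R.inv().apply(d)).round(1),'after twist',(T.T@d).round(1),'twist',np.degrees((R.inv()*Ro.from_matrix(T)).as_rotvec()).round(2))
E
python3 -c "
from h import *
go((*PICK['blue'],200),17.35)"
```

```text
t 0.1 tcp [ 243.7 -520.6  252.9] w 85.3 F 0.0 [ 0.5 -0.4 -0.3]
slide now [392.3 -72.5  53. ] after twist [124.6 379.   52.9] twist [-4.000e-02 -4.000e-02 -8.227e+01]
```

carry_out(twist=[[0,0,-8.2],[0,0,-8.2],[0,0,-8.2],[0,0,-8.2],[0,0,-8.2],[0,0,-8.2],[0,0,-8.2],[0,0,-8.2],[0,0,-8.2],[0,0,-8.2]], slide=[[0,0,0],[0,0,0],[0,0,0],[0,0,0],[0,0,0],[0,0,0],[0,0,0],[0,0,0],[0,0,0],[0,0,0]], jaw=[70,70,70,70,70,70,70,70,70,70], squeeze=40)

```text
clock: 1.1
tcp_pos: [243.7, -520.7, 253.0]
tool_rot: [-0.0, 0.592, 0.806, 0.0]
ft_force: [-0.2, -0.5, -0.1]
gripper_width: 69.9
gripper_force: 0.0
```

```bash
python3 -c "
from h import *
go((*PICK['blue'],200),17.35)"
```

```text
t 1.1 tcp [ 243.7 -520.7  253. ] w 69.9 F 0.0 [-0.2 -0.5 -0.1]
slide now [124.2 379.2  53.1] after twist [124.7 379.1  53. ] twist [-0.01 -0.03  0.07]
```

carry_out(twist=[[0,0,0],[0,0,0],[0,0,0],[0,0,0],[0,0,0],[0,0,0],[0,0,0],[0,0,0],[0,0,0],[0,0,0]], slide=[[12.5,38,5.3],[12.5,38,5.3],[12.5,38,5.3],[12.5,38,5.3],[12.5,38,5.3],[12.5,38,5.3],[12.5,38,5.3],[12.5,38,5.3],[12.5,38,5.3],[12,37,5.3]], jaw=[70,70,70,70,70,70,70,70,70,70])

```text
clock: 2.1
tcp_pos: [570.6, -289.1, 199.8]
tool_rot: [-0.0, 0.594, 0.804, -0.0]
ft_force: [-0.0, -0.5, -0.6]
gripper_width: 69.9
gripper_force: 0.0
```

carry_out(twist=[[0,0,0],[0,0,0]], slide=[[0,0,0],[0,0,0]], jaw=[70,70])

```text
clock: 2.3
tcp_pos: [569.6, -289.8, 199.6]
tool_rot: [-0.001, 0.594, 0.805, -0.0]
ft_force: [-0.7, -0.9, 0.9]
gripper_width: 69.8
gripper_force: 0.0
```

```bash
python3 -c "
from h import *
go((*PICK['blue'],68),17.35)"
```

```text
t 2.3 tcp [ 569.6 -289.8  199.6] w 69.8 F 0.0 [-0.7 -0.9  0.9]
slide now [  1.4  -0.7 131.6] after twist [  1.5  -0.9 131.6] twist [-0.05 -0.04 -0.2 ]
```

carry_out(twist=[[0,0,0],[0,0,0],[0,0,0],[0,0,0],[0,0,0],[0,0,0]], slide=[[1.4,-0.8,20],[0,0,40],[0,0,40],[0,0,22],[0,0,9.6],[0,0,0]], jaw=[70,70,70,70,70,70])

```text
clock: 2.9
tcp_pos: [567.6, -289.9, 68.2]
tool_rot: [-0.001, 0.595, 0.804, -0.0]
ft_force: [0.2, 1.1, 0.7]
gripper_width: 70.1
gripper_force: 0.0
```

```bash
python3 -c "
from h import *
go((*PICK['blue'],68),17.35)
t=manip.read_camera('top');s=manip.read_camera('scene')
cv2.imwrite('pics/d1.png',np.hstack([cv2.resize(t[170:270,290:440],None,fx=2.6,fy=2.6),cv2.resize(s[140:270,110:240],(260,260))]))"
```

```text
t 2.9 tcp [ 567.6 -289.9   68.2] w 70.1 F 0.0 [0.2 1.1 0.7]
slide now [1.  1.1 0.2] after twist [1.  1.1 0.2] twist [-0.06 -0.04 -0.32]
```

View pics/d1.png

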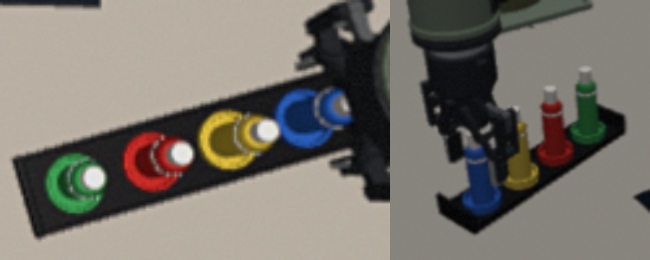

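The fingers straddle the blue tube and nothing else has moved. I'll nudge to centre, close, and lift a little to check the grip.

carry_out(twist=[[0,0,-0.3],[0,0,0],[0,0,0],[0,0,0],[0,0,0],[0,0,0],[0,0,0],[0,0,0]], slide=[[1,1,0],[0,0,0],[0,0,0],[0,0,0],[0,0,0],[0,0,0],[0,0,-5],[0,0,-10]], jaw=[60,40,20,20,20,20,20,20], squeeze=40)

```text
clock: 3.8
tcp_pos: [568.7, -287.9, 83.8]
tool_rot: [-0.001, 0.592, 0.806, -0.0]
ft_force: [0.2, -0.1, -0.6]
gripper_width: 26.6
gripper_force: 39.3
```

```bash
python3 -c "
from h import *
go((*PLACE['blue'],200),-6.5)"
```

```text
t 3.8 tcp [ 568.7 -287.9   83.8] w 26.6 F 39.3 [ 0.2 -0.1 -0.6]
slide now [ 596.6  135.7 -115.9] after twist [ 600.4 -117.3 -116.2] twist [-0.05 -0.03 23.88]
```

carry_out(twist=[[0,0,7.96],[0,0,7.96],[0,0,7.96],[0,0,0],[0,0,0],[0,0,0],[0,0,0],[0,0,0],[0,0,0],[0,0,0]], slide=[[0,0,-30],[0,0,-45],[0,0,-41],[20,-4,0],[40,-8,0],[45,-8.8,0],[45,-8.8,0],[45,-8.8,0],[45,-8.8,0],[45,-8.8,0]], jaw=[20,20,20,20,20,20,20,20,20,20])

```text
clock: 4.8
tcp_pos: [545.2, 3.3, 200.6]
tool_rot: [0.0, 0.746, 0.666, 0.0]
ft_force: [0.4, 0.1, -0.4]
gripper_width: 26.5
gripper_force: 39.5
```

carry_out(twist=[[0,0,0],[0,0,0],[0,0,0],[0,0,0],[0,0,0],[0,0,0],[0,0,0],[0,0,0],[0,0,0],[0,0,0]], slide=[[45,-8.8,0],[45,-8.8,0],[45,-8.8,0],[45,-8.8,0],[45,-8.8,0],[40,-8,0],[30,-6,0],[15,-3,0],[5,0,0],[0,0,0]], jaw=[20,20,20,20,20,20,20,20,20,20])

```text
clock: 5.8
tcp_pos: [521.0, 320.7, 200.0]
tool_rot: [0.0, 0.746, 0.666, 0.0]
ft_force: [0.7, -1.5, 0.2]
gripper_width: 26.6
gripper_force: 39.5
```

```bash
python3 -c "
from h import *
go((*PLACE['blue'],64),-6.5)
t=manip.read_camera('top');s=manip.read_camera('scene')
cv2.imwrite('pics/d2.png',np.hstack([cv2.resize(t[170:270,60:230],None,fx=2.6,fy=2.6),cv2.resize(s[70:200,230:360],(260,260))]))"
```

```text
t 5.8 tcp [521.  320.7 200. ] w 26.6 F 39.5 [ 0.7 -1.5  0.2]
slide now [  1.1  -1.  136. ] after twist [  1.1  -1.  136. ] twist [ 0.02  0.01 -0.02]
```

View pics/d2.png

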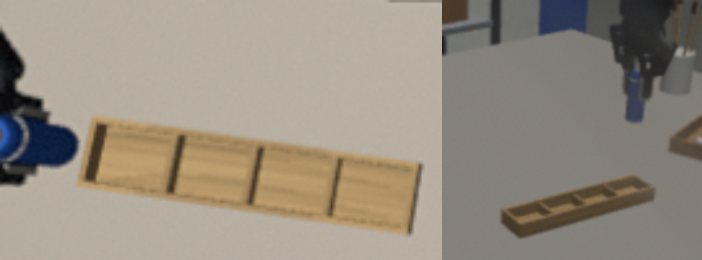

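The blue tube is held upright at the left end of the rack. Descending, slowly at the end.

carry_out(twist=[[0,0,0],[0,0,0],[0,0,0],[0,0,0],[0,0,0],[0,0,0],[0,0,0]], slide=[[1,-1,20],[0,0,40],[0,0,40],[0,0,22],[0,0,8],[0,0,3],[0,0,0]], jaw=[20,20,20,20,20,20,20])

```text
clock: 6.6
tcp_pos: [520.3, 322.2, 67.7]
tool_rot: [0.0, 0.746, 0.666, 0.001]
ft_force: [-0.4, 0.1, -1.0]
gripper_width: 27.0
gripper_force: 39.5
```

carry_out(twist=[[0,0,0],[0,0,0],[0,0,0]], slide=[[0,0,1],[0,0,1],[0,0,0]], jaw=[20,20,20])

```text
clock: 6.9
tcp_pos: [519.8, 322.5, 65.2]
tool_rot: [-0.0, 0.746, 0.666, 0.0]
ft_force: [-0.5, 0.6, -0.9]
gripper_width: 26.8
gripper_force: 39.5
```

carry_out(twist=[[0,0,0],[0,0,0],[0,0,0]], slide=[[0,0,0.5],[0,0,0.5],[0,0,0]], jaw=[20,20,20])

```text
clock: 7.2
tcp_pos: [519.8, 322.6, 64.2]
tool_rot: [-0.0, 0.746, 0.666, 0.0]
ft_force: [-2.0, -0.5, 7.1]
gripper_width: 27.0
gripper_force: 40.3
```

Contact reads 7 N at the expected height. I'll release and retreat.

carry_out(twist=[[0,0,0],[0,0,0],[0,0,0],[0,0,0],[0,0,0],[0,0,0],[0,0,0],[0,0,0],[0,0,0],[0,0,0]], slide=[[0,0,0],[0,0,0],[0,0,0],[0,0,0],[0,0,0],[0,0,0],[0,0,-15],[0,0,-40],[0,0,-40],[0,0,-40]], jaw=[30,34,42,55,70,70,70,70,70,70])

```text
clock: 8.2
tcp_pos: [519.5, 322.3, 201.5]
tool_rot: [-0.0, 0.746, 0.666, 0.0]
ft_force: [0.6, 0.1, 0.4]
gripper_width: 70.3
gripper_force: 0.0
```

```bash
python3 -c "
from h import *
go((*PICK['yellow'],200),17.35)
t=manip.read_camera('top');s=manip.read_camera('scene')
cv2.imwrite('pics/d3.png',np.hstack([cv2.resize(t[170:270,60:230],None,fx=2.6,fy=2.6),cv2.resize(s[70:200,230:360],(260,260))]))"
```

```text
t 8.2 tcp [519.5 322.3 201.5] w 70.3 F 0.0 [0.6 0.1 0.4]
slide now [-543.3   91.8    1.2] after twist [-534.1 -135.7    1.5] twist [  0.03  -0.03 -23.84]
```

View pics/d3.png

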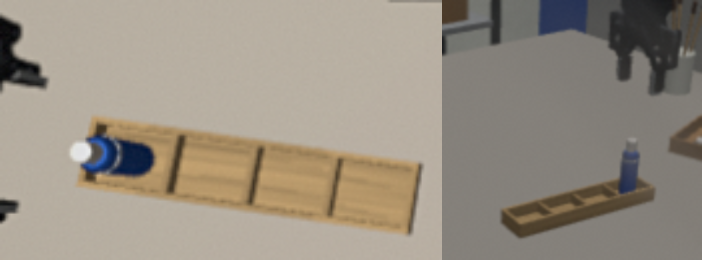

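The blue tube stands upright in the leftmost well. Next is yellow.

carry_out(twist=[[0,0,0],[0,0,0],[0,0,0],[0,0,0],[0,0,0],[0,0,0],[0,0,0],[0,0,0],[0,0,0],[0,0,0]], slide=[[-20,3.4,0],[-45,7.6,0],[-45,7.6,0],[-45,7.6,0],[-45,7.6,0],[-45,7.6,0],[-45,7.6,0],[-45,7.6,0],[-45,7.6,0],[-45,7.6,0]], jaw=[70,70,70,70,70,70,70,70,70,70])

```text
clock: 9.3
tcp_pos: [542.8, -109.9, 199.6]
tool_rot: [0.0, 0.746, 0.666, 0.0]
ft_force: [0.2, 0.1, 0.6]
gripper_width: 69.6
gripper_force: 0.0
```

carry_out(twist=[[0,0,0],[0,0,0],[0,0,0],[0,0,0],[0,0,-7.95],[0,0,-7.95],[0,0,-7.95],[0,0,0],[0,0,0]], slide=[[-45,7.6,0],[-43,7.3,0],[-25,4.2,0],[-5,0.9,0],[0,0,0],[0,0,0],[0,0,0],[0,0,0],[0,0,0]], jaw=[70,70,70,70,70,70,70,70,70])

```text
clock: 10.2
tcp_pos: [549.5, -227.1, 199.1]
tool_rot: [0.0, 0.594, 0.805, 0.0]
ft_force: [-0.6, 0.7, 0.7]
gripper_width: 70.2
gripper_force: 0.0
```

```bash
python3 -c "
from h import *
go((*PICK['yellow'],68),17.35)"
```

```text
t 10.2 tcp [ 549.5 -227.1  199.1] w 70.2 F 0.0 [-0.6  0.7  0.7]
slide now [ -0.7  -0.4 131.1] after twist [ -0.7  -0.4 131.1] twist [ 0.01 -0.   -0.22]
```

carry_out(twist=[[0,0,0],[0,0,0],[0,0,0],[0,0,0],[0,0,0],[0,0,0]], slide=[[-0.5,-0.3,20],[0,0,40],[0,0,40],[0,0,22],[0,0,9.1],[0,0,0]], jaw=[70,70,70,70,70,70])

```text
clock: 10.8
tcp_pos: [549.3, -227.7, 67.3]
tool_rot: [-0.0, 0.593, 0.805, -0.0]
ft_force: [0.4, 0.3, -0.3]
gripper_width: 69.8
gripper_force: 0.0
```

carry_out(twist=[[0,0,0],[0,0,0],[0,0,0],[0,0,0],[0,0,0],[0,0,0],[0,0,0],[0,0,0]], slide=[[0,0,0],[0,0,0],[0,0,0],[0,0,0],[0,0,0],[0,0,0],[0,0,-5],[0,0,-10]], jaw=[60,40,20,20,20,20,20,20])

```text
clock: 11.6
tcp_pos: [549.1, -228.0, 82.8]
tool_rot: [-0.0, 0.592, 0.806, -0.0]
ft_force: [-0.7, -0.2, -0.4]
gripper_width: 27.0
gripper_force: 39.3
```

```bash
python3 -c "
from h import *
go((*PLACE['yellow'],200),-6.5)"
```

```text
t 11.6 tcp [ 549.1 -228.    82.8] w 27.0 F 39.3 [-0.7 -0.2 -0.4]
slide now [ 475.   110.4 -117. ] after twist [ 479.   -91.  -117.2] twist [-4.000e-02 -2.000e-02  2.385e+01]
```

carry_out(twist=[[0,0,7.95],[0,0,7.95],[0,0,7.95],[0,0,0],[0,0,0],[0,0,0],[0,0,0],[0,0,0],[0,0,0],[0,0,0]], slide=[[0,0,-30],[0,0,-45],[0,0,-42],[20,-3.8,0],[40,-7.6,0],[45,-8.5,0],[45,-8.5,0],[45,-8.5,0],[45,-8.5,0],[45,-8.5,0]], jaw=[20,20,20,20,20,20,20,20,20,20])

```text
clock: 12.6
tcp_pos: [527.6, 63.1, 200.5]
tool_rot: [0.0, 0.746, 0.666, 0.0]
ft_force: [0.5, -0.2, -1.0]
gripper_width: 26.4
gripper_force: 39.6
```

carry_out(twist=[[0,0,0],[0,0,0],[0,0,0],[0,0,0],[0,0,0],[0,0,0],[0,0,0],[0,0,0]], slide=[[45,-8.6,0],[45,-8.6,0],[45,-8.6,0],[35,-6.7,0],[18,-3.4,0],[6,-1.2,0],[0,0,0],[0,0,0]], jaw=[20,20,20,20,20,20,20,20])

```text
clock: 13.4
tcp_pos: [513.5, 256.9, 199.9]
tool_rot: [0.0, 0.746, 0.665, -0.0]
ft_force: [0.6, -0.7, -1.0]
gripper_width: 26.7
gripper_force: 39.6
```

```bash
python3 -c "
from h import *
go((*PLACE['yellow'],64),-6.5)"
```

```text
t 13.4 tcp [513.5 256.9 199.9] w 26.7 F 39.6 [ 0.6 -0.7 -1. ]
slide now [  1.4  -0.8 135.9] after twist [  1.4  -0.7 135.9] twist [ 0.02  0.02 -0.07]
```

carry_out(twist=[[0,0,0],[0,0,0],[0,0,0],[0,0,0],[0,0,0],[0,0,0],[0,0,0],[0,0,0]], slide=[[1,-0.5,20],[0,0,40],[0,0,40],[0,0,22],[0,0,8],[0,0,3],[0,0,1],[0,0,0]], jaw=[20,20,20,20,20,20,20,20])

```text
clock: 14.2
tcp_pos: [513.3, 259.3, 66.7]
tool_rot: [0.0, 0.746, 0.666, 0.001]
ft_force: [-0.9, 0.1, 0.1]
gripper_width: 26.7
gripper_force: 39.5
```

carry_out(twist=[[0,0,0],[0,0,0],[0,0,0]], slide=[[0,0,0.5],[0,0,0.5],[0,0,0]], jaw=[20,20,20])

```text
clock: 14.5
tcp_pos: [512.8, 259.3, 64.9]
tool_rot: [-0.0, 0.746, 0.666, 0.0]
ft_force: [-0.0, 0.1, -1.0]
gripper_width: 26.7
gripper_force: 39.5
```

carry_out(twist=[[0,0,0],[0,0,0],[0,0,0]], slide=[[0,0,0.5],[0,0,0.5],[0,0,0]], jaw=[20,20,20])

```text
clock: 14.8
tcp_pos: [512.7, 259.2, 63.6]
tool_rot: [-0.0, 0.746, 0.666, -0.0]
ft_force: [0.9, -0.4, -0.8]
gripper_width: 26.7
gripper_force: 39.5
```

carry_out(twist=[[0,0,0],[0,0,0],[0,0,0]], slide=[[0,0,0.5],[0,0,0.3],[0,0,0]], jaw=[20,20,20])

```text
clock: 15.1
tcp_pos: [512.8, 259.4, 63.3]
tool_rot: [-0.0, 0.746, 0.666, 0.0]
ft_force: [-3.3, -1.0, 11.6]
gripper_width: 27.2
gripper_force: 40.7
```

Contact. Release and return for red.

carry_out(twist=[[0,0,0],[0,0,0],[0,0,0],[0,0,0],[0,0,0],[0,0,0],[0,0,0],[0,0,0],[0,0,0],[0,0,0]], slide=[[0,0,0],[0,0,0],[0,0,0],[0,0,0],[0,0,0],[0,0,0],[0,0,-15],[0,0,-40],[0,0,-40],[0,0,-41]], jaw=[30,34,42,55,70,70,70,70,70,70])

```text
clock: 16.1
tcp_pos: [512.5, 259.1, 201.5]
tool_rot: [-0.0, 0.746, 0.666, 0.0]
ft_force: [1.0, -1.2, 0.2]
gripper_width: 69.7
gripper_force: 0.0
```

```bash
python3 -c "
from h import *
go((*PICK['red'],200),17.35)"
```

```text
t 16.1 tcp [512.5 259.1 201.5] w 69.7 F 0.0 [ 1.  -1.2  0.2]
slide now [-421.6   66.3    1.4] after twist [-412.4 -109.8    1.5] twist [ 2.000e-02 -2.000e-02 -2.384e+01]
```

carry_out(twist=[[0,0,0],[0,0,0],[0,0,0],[0,0,0],[0,0,0],[0,0,0],[0,0,0],[0,0,0],[0,0,0],[0,0,0]], slide=[[-20,3.1,0],[-45,7.1,0],[-45,7.1,0],[-45,7.1,0],[-45,7.1,0],[-45,7.1,0],[-45,7.1,0],[-45,7.1,0],[-45,7.1,0],[-30,4.7,0]], jaw=[70,70,70,70,70,70,70,70,70,70])

```text
clock: 17.1
tcp_pos: [530.0, -158.9, 199.9]
tool_rot: [0.001, 0.747, 0.665, -0.0]
ft_force: [0.1, 1.3, 0.8]
gripper_width: 69.9
gripper_force: 0.0
```

carry_out(twist=[[0,0,0],[0,0,-7.95],[0,0,-7.95],[0,0,-7.95],[0,0,0],[0,0,0]], slide=[[-11.6,1.8,0],[0,0,0],[0,0,0],[0,0,0],[0,0,0],[0,0,0]], jaw=[70,70,70,70,70,70])

```text
clock: 17.7
tcp_pos: [531.1, -166.8, 199.3]
tool_rot: [0.0, 0.594, 0.805, 0.0]
ft_force: [0.1, -0.1, -0.1]
gripper_width: 69.9
gripper_force: 0.0
```

```bash
python3 -c "
from h import *
go((*PICK['red'],68),17.35)"
```

```text
t 17.7 tcp [ 531.1 -166.8  199.3] w 69.9 F 0.0 [ 0.1 -0.1 -0.1]
slide now [ -0.4  -0.5 131.3] after twist [ -0.4  -0.5 131.3] twist [ 0.02 -0.   -0.22]
```

carry_out(twist=[[0,0,0],[0,0,0],[0,0,0],[0,0,0],[0,0,0],[0,0,0]], slide=[[-0.4,-0.3,20],[0,0,40],[0,0,40],[0,0,22],[0,0,9],[0,0,0]], jaw=[70,70,70,70,70,70])

```text
clock: 18.3
tcp_pos: [530.8, -167.3, 67.6]
tool_rot: [-0.0, 0.593, 0.805, -0.0]
ft_force: [0.6, 0.2, 0.9]
gripper_width: 70.1
gripper_force: 0.0
```

carry_out(twist=[[0,0,0],[0,0,0],[0,0,0],[0,0,0],[0,0,0],[0,0,0],[0,0,0],[0,0,0]], slide=[[0,0,0],[0,0,0],[0,0,0],[0,0,0],[0,0,0],[0,0,0],[0,0,-5],[0,0,-10]], jaw=[60,40,20,20,20,20,20,20])

```text
clock: 19.1
tcp_pos: [530.6, -167.6, 83.1]
tool_rot: [-0.0, 0.592, 0.806, -0.0]
ft_force: [0.0, 0.0, -1.0]
gripper_width: 26.8
gripper_force: 39.3
```

```bash
python3 -c "
from h import *
go((*PLACE['red'],200),-6.5)"
```

```text
t 19.1 tcp [ 530.6 -167.6   83.1] w 26.8 F 39.3 [ 0.  0. -1.]
slide now [ 353.3   84.1 -116.8] after twist [ 357.1  -65.9 -116.9] twist [-4.000e-02 -2.000e-02  2.385e+01]
```

carry_out(twist=[[0,0,7.95],[0,0,7.95],[0,0,7.95],[0,0,0],[0,0,0],[0,0,0],[0,0,0],[0,0,0],[0,0,0],[0,0,0]], slide=[[0,0,-30],[0,0,-45],[0,0,-42],[20,-3.7,0],[40,-7.4,0],[45,-8.3,0],[45,-8.3,0],[45,-8.3,0],[45,-8.3,0],[45,-8.3,0]], jaw=[20,20,20,20,20,20,20,20,20,20])

```text
clock: 20.1
tcp_pos: [510.4, 123.4, 200.7]
tool_rot: [-0.0, 0.746, 0.666, 0.0]
ft_force: [0.8, -0.8, -0.3]
gripper_width: 26.9
gripper_force: 39.6
```

carry_out(twist=[[0,0,0],[0,0,0],[0,0,0],[0,0,0],[0,0,0]], slide=[[45,-8.3,0],[20,-3.7,0],[7,-1.3,0],[0,0,0],[0,0,0]], jaw=[20,20,20,20,20])

```text
clock: 20.6
tcp_pos: [506.0, 193.1, 200.1]
tool_rot: [0.0, 0.747, 0.665, -0.0]
ft_force: [-0.1, -0.4, -0.8]
gripper_width: 27.0
gripper_force: 39.6
```

```bash
python3 -c "
from h import *
go((*PLACE['red'],64),-6.5)"
```

```text
t 20.6 tcp [506.  193.1 200.1] w 27.0 F 39.6 [-0.1 -0.4 -0.8]
slide now [  1.6  -0.7 136.1] after twist [  1.5  -0.6 136.1] twist [ 0.01  0.03 -0.08]
```

carry_out(twist=[[0,0,0],[0,0,0],[0,0,0],[0,0,0],[0,0,0],[0,0,0],[0,0,0],[0,0,0]], slide=[[1,-0.5,20],[0,0,40],[0,0,40],[0,0,22],[0,0,8],[0,0,3],[0,0,2],[0,0,0]], jaw=[20,20,20,20,20,20,20,20])

```text
clock: 21.4
tcp_pos: [505.9, 195.5, 65.7]
tool_rot: [0.0, 0.746, 0.666, 0.001]
ft_force: [-0.3, 1.4, -0.8]
gripper_width: 27.1
gripper_force: 39.6
```

carry_out(twist=[[0,0,0],[0,0,0],[0,0,0]], slide=[[0,0,0.5],[0,0,0.5],[0,0,0]], jaw=[20,20,20])

```text
clock: 21.7
tcp_pos: [505.5, 195.6, 64.1]
tool_rot: [0.0, 0.746, 0.666, 0.0]
ft_force: [-0.6, -0.2, -0.9]
gripper_width: 26.8
gripper_force: 39.6
```

carry_out(twist=[[0,0,0],[0,0,0],[0,0,0]], slide=[[0,0,0.5],[0,0,0.4],[0,0,0]], jaw=[20,20,20])

```text
clock: 22.0
tcp_pos: [505.5, 195.7, 63.6]
tool_rot: [0.0, 0.746, 0.666, 0.0]
ft_force: [-2.6, -0.0, 14.1]
gripper_width: 26.7
gripper_force: 41.0
```

carry_out(twist=[[0,0,0],[0,0,0],[0,0,0],[0,0,0],[0,0,0],[0,0,0],[0,0,0],[0,0,0],[0,0,0],[0,0,0]], slide=[[0,0,0],[0,0,0],[0,0,0],[0,0,0],[0,0,0],[0,0,0],[0,0,-15],[0,0,-40],[0,0,-40],[0,0,-41]], jaw=[30,34,42,55,70,70,70,70,70,70])

```text
clock: 23.0
tcp_pos: [505.1, 195.5, 200.4]
tool_rot: [-0.0, 0.746, 0.666, -0.0]
ft_force: [0.4, -0.3, 0.2]
gripper_width: 70.1
gripper_force: 0.0
```

```bash
python3 -c "
from h import *
go((*PICK['green'],200),17.35)"
```

```text
t 23.0 tcp [505.1 195.5 200.4] w 70.1 F 0.0 [ 0.4 -0.3  0.2]
slide now [-299.5   41.2    0.4] after twist [-290.6  -83.4    0.4] twist [-2.000e-02 -0.000e+00 -2.384e+01]
```

carry_out(twist=[[0,0,0],[0,0,0],[0,0,0],[0,0,0],[0,0,0],[0,0,0],[0,0,0],[0,0,0],[0,0,-7.95],[0,0,-7.95]], slide=[[-20,2.8,0],[-45,6.2,0],[-45,6.2,0],[-45,6.2,0],[-45,6.2,0],[-45,6.2,0],[-40,5.5,0],[-14.5,2,0],[0,0,0],[0,0,0]], jaw=[70,70,70,70,70,70,70,70,70,70])

```text
clock: 24.0
tcp_pos: [512.5, -106.7, 198.9]
tool_rot: [-0.0, 0.645, 0.764, 0.0]
ft_force: [-0.2, -0.8, -0.3]
gripper_width: 69.9
gripper_force: 0.0
```

carry_out(twist=[[0,0,-7.95],[0,0,0],[0,0,0]], slide=[[0,0,0],[0,0,0],[0,0,0]], jaw=[70,70,70])

```text
clock: 24.3
tcp_pos: [512.5, -106.5, 198.9]
tool_rot: [-0.0, 0.594, 0.804, 0.0]
ft_force: [-0.8, -0.5, -0.4]
gripper_width: 69.8
gripper_force: 0.0
```

```bash
python3 -c "
from h import *
go((*PICK['green'],68),17.35)"
```

```text
t 24.3 tcp [ 512.5 -106.5  198.9] w 69.8 F 0.0 [-0.8 -0.5 -0.4]
slide now [ -0.3  -0.4 130.9] after twist [ -0.2  -0.4 130.9] twist [-0.   -0.02 -0.23]
```

carry_out(twist=[[0,0,0],[0,0,0],[0,0,0],[0,0,0],[0,0,0],[0,0,0]], slide=[[-0.2,-0.3,20],[0,0,40],[0,0,40],[0,0,22],[0,0,8.8],[0,0,0]], jaw=[70,70,70,70,70,70])

```text
clock: 24.9
tcp_pos: [512.2, -106.7, 67.7]
tool_rot: [-0.0, 0.593, 0.805, -0.0]
ft_force: [1.2, -0.6, -0.0]
gripper_width: 70.1
gripper_force: 0.0
```

carry_out(twist=[[0,0,0],[0,0,0],[0,0,0],[0,0,0],[0,0,0],[0,0,0],[0,0,0],[0,0,0]], slide=[[0,0,0],[0,0,0],[0,0,0],[0,0,0],[0,0,0],[0,0,0],[0,0,-5],[0,0,-10]], jaw=[60,40,20,20,20,20,20,20])

```text
clock: 25.7
tcp_pos: [512.1, -106.9, 83.5]
tool_rot: [-0.0, 0.592, 0.806, -0.0]
ft_force: [-0.1, -0.4, -0.9]
gripper_width: 26.9
gripper_force: 39.3
```

```bash
python3 -c "
from h import *
go((*PLACE['green'],200),-6.5)"
```

```text
t 25.7 tcp [ 512.1 -106.9   83.5] w 26.9 F 39.3 [-0.1 -0.4 -0.9]
slide now [ 231.3   57.7 -116.5] after twist [ 234.9  -40.7 -116.5] twist [-4.000e-02 -1.000e-02  2.385e+01]
```

carry_out(twist=[[0,0,7.95],[0,0,7.95],[0,0,7.95],[0,0,0],[0,0,0],[0,0,0],[0,0,0],[0,0,0],[0,0,0],[0,0,0]], slide=[[0,0,-30],[0,0,-45],[0,0,-42],[20,-3.5,0],[40,-6.9,0],[45,-7.8,0],[45,-7.8,0],[45,-7.8,0],[27,-4.7,0],[13,-2.2,0]], jaw=[20,20,20,20,20,20,20,20,20,20])

```text
clock: 26.7
tcp_pos: [497.9, 133.9, 200.9]
tool_rot: [-0.0, 0.745, 0.667, 0.001]
ft_force: [-0.2, -0.7, -0.4]
gripper_width: 26.9
gripper_force: 39.5
```

carry_out(twist=[[0,0,0],[0,0,0]], slide=[[0,0,0],[0,0,0]], jaw=[20,20])

```text
clock: 26.9
tcp_pos: [498.6, 129.9, 200.4]
tool_rot: [0.0, 0.746, 0.665, -0.0]
ft_force: [-0.1, -1.0, 0.3]
gripper_width: 26.8
gripper_force: 39.5
```

```bash
python3 -c "
from h import *
go((*PLACE['green'],64),-6.5)"
```

```text
t 26.9 tcp [498.6 129.9 200.4] w 26.8 F 39.5 [-0.1 -1.   0.3]
slide now [  1.3  -0.5 136.4] after twist [  1.2  -0.5 136.4] twist [ 0.01  0.03 -0.06]
```

carry_out(twist=[[0,0,0],[0,0,0],[0,0,0],[0,0,0],[0,0,0],[0,0,0],[0,0,0],[0,0,0]], slide=[[0.5,-0.3,20],[0,0,40],[0,0,40],[0,0,22],[0,0,8],[0,0,3],[0,0,2],[0,0,0]], jaw=[20,20,20,20,20,20,20,20])

```text
clock: 27.7
tcp_pos: [498.7, 131.5, 66.0]
tool_rot: [0.0, 0.746, 0.666, 0.001]
ft_force: [0.3, 0.0, -0.7]
gripper_width: 27.4
gripper_force: 39.5
```

carry_out(twist=[[0,0,0],[0,0,0],[0,0,0]], slide=[[0,0,0.5],[0,0,0.5],[0,0,0]], jaw=[20,20,20])

```text
clock: 28.0
tcp_pos: [498.3, 131.7, 64.4]
tool_rot: [0.0, 0.746, 0.666, 0.0]
ft_force: [0.0, 0.1, 0.6]
gripper_width: 26.8
gripper_force: 39.5
```

carry_out(twist=[[0,0,0],[0,0,0],[0,0,0]], slide=[[0,0,0.4],[0,0,0.3],[0,0,0]], jaw=[20,20,20])

```text
clock: 28.3
tcp_pos: [498.3, 131.8, 63.9]
tool_rot: [0.0, 0.746, 0.666, 0.0]
ft_force: [-2.8, -0.4, 12.0]
gripper_width: 27.0
gripper_force: 40.8
```

carry_out(twist=[[0,0,0],[0,0,0],[0,0,0],[0,0,0],[0,0,0],[0,0,0],[0,0,0],[0,0,0],[0,0,0],[0,0,0]], slide=[[0,0,0],[0,0,0],[0,0,0],[0,0,0],[0,0,0],[0,0,0],[0,0,-15],[0,0,-40],[0,0,-40],[0,0,-41]], jaw=[30,34,42,55,70,70,70,70,70,70])

```text
clock: 29.3
tcp_pos: [497.9, 131.6, 200.9]
tool_rot: [-0.0, 0.746, 0.666, -0.0]
ft_force: [1.3, -0.5, -0.4]
gripper_width: 69.7
gripper_force: 0.0
```

carry_out(twist=[[0,0,0],[0,0,0],[0,0,0],[0,0,0],[0,0,0],[0,0,0],[0,0,0]], slide=[[-20,0,-10],[-30,0,-10],[-30,0,-10],[-30,0,0],[-20,0,0],[-5,0,0],[0,0,0]], jaw=[70,70,70,70,70,70,70])

```text
clock: 30.0
tcp_pos: [482.9, -2.6, 229.4]
tool_rot: [-0.0, 0.746, 0.666, 0.0]
ft_force: [-0.2, 1.3, 0.1]
gripper_width: 69.8
gripper_force: 0.0
```

```bash
python3 -c "
from h import *
t=manip.read_camera('top');s=manip.read_camera('scene')
cv2.imwrite('pics/e.png',np.vstack([cv2.resize(t[100:270,60:440],None,fx=2,fy=2),cv2.resize(s[120:240,110:350],(760,240))]))"
```

```text
(no output)
```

View pics/e.png

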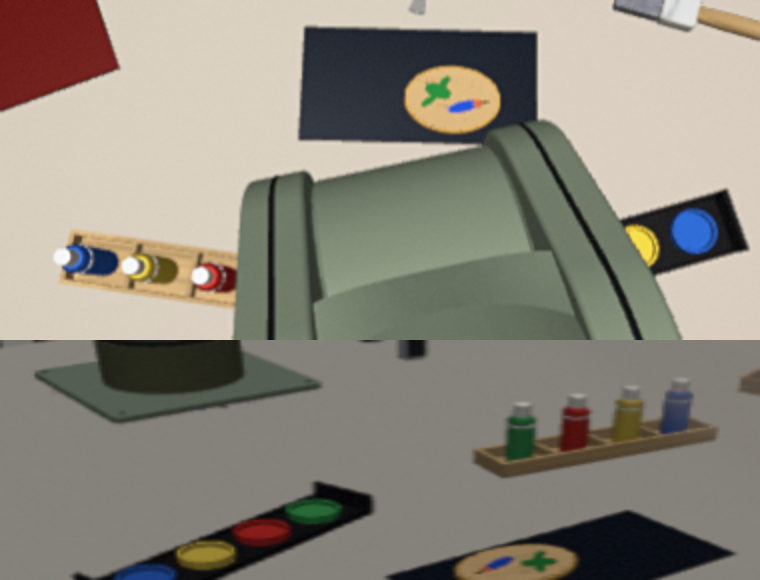

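All four tubes stand upright in the wooden rack: blue, yellow, red, green from left to right. The cups are empty and the plaque is where it was. Handing in.

```bash
python3 -c "
from plant import manip
print(manip.finish_job())"
```

```text
the job is handed in; nothing more can be done
None
```

All four tubes stand upright in the desk rack in reverse order (blue, yellow, red, green from the robot's left), the plaque looks undisturbed, and I handed the job in at about 30 s.

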